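Seal and lock the lid of a leak-test box

ROBOT

A 6-joint arm with a two-finger parallel gripper is mounted at the origin on the work surface. World frame = base frame: x ahead of the robot, y to its left, z up, the work surface at z = 0. Lengths are in m, angles in rad, forces in N, time in s.
With the tool pointing down it reaches from about 0.325 to 0.875 m from the base axis. Payload 4.4 kg.
Tool frame: the origin (TCP) lies on the mounting face of the last link; the fingertips stand 173 mm ahead of it and the grasp point (between the pads) lies 155 mm ahead of it (env.tcp_to_grasp is the distance from the TCP to the grasp point, in m); z points along the fingers, y is the direction in which the jaws open and shut (so a half turn about z gives the same grasp; the last joint's range is limited). The gripper opens to 85 mm and grips with 20 to 120 N. Pads are 22 mm wide; open, the fingers measure 114 mm over their backs; the gripper's body (76 mm by 85 mm) begins 54 mm behind the grasp point. The pads swing forward as they close: fully open they stand 13 mm farther back than shut.
Start: joints at [-1.308, 0.207, 1.542, -0, 1.393, -0.15], TCP at [0.231, -0.527, 0.405] pointing down, gripper open.
Joint ranges: [-2.73, 2.73], [-0.86, 2.22], [0.23, 2.46], [-1.11, 4.25], [0.08, 2.63], [-2.82, 2.82]. Speed limits (rad/s): [2.79, 2.79, 3.14, 3.14, 3.14, 3.14].

INTERFACE

Orientations are given as a unit quaternion [w, x, y, z].
In Python, from station import readout, vision, env gives the robot as it stands.
- The arm moves only by the tool jog_arm, never from a script. Its argument "rows" is a list of rows, each a list of 5 numbers: the opening in per cent of the stroke, from 0 (shut) to 100 (fully open), then the shift along the world's x, y, z in m, then the turn about the world's z in degrees. A call has exactly 10 rows; each row shifts and turns the pose as measured when the row begins; what a row does not reach is not made up. A row lasts 1/8 s, in which the tool goes at most 62.5 mm and 10.7 degrees, less where a joint would pass 70% of its speed; a pose out of reach is approached as far as the arm can. A call is refused whole if a number of a shift passes 0.0625 or a number of a turn 10.7, either way. A call with a gripper value outside its range is refused whole. The fingers move at their own pace and stop on an object; "newtons" is the grip in N (left out, the last holds). Time passes only in rows, so rows that do not move let the fingers close, or fill a call up. It gives the time, the measured TCP pose, the force and the opening at its end, in the units of the state.
- readout.sense(): the state, without advancing time (a new reading comes with each control period).
- vision.snapshot(name): name is "scene" or "top"; returns (picture, depth): 480x640x3 uint8, red, green, blue; 480x640 float32, m along the optical axis (not along the pixel's ray), 0 where there is no reading.
- vision.calibration(name): a dict with "intrinsics" (3x3 intrinsics, pixels), "eye" and "rotation" of the camera in the world. Camera axes: x right, y down, z forward; pixel columns grow to the right and rows downward; lengths in m; the calibration is good to about 2 mm. A picture is of the moment at which its call begins. calibration takes no time and is no camera call.
- env.finish_job(): hands the job in, once; it reports no verdict.
The state is a dict: "t": time; "joints": joint angles; "joint_vel": joint speeds; "joint_efforts": joint torques, N m; "eef_pos": TCP position; "tool_rot": TCP orientation; "contact_force": force on the tool from outside, world axes, zero at the start; "wrist_torque": the same for the moment, N m; "width": finger opening in m.
Only numpy, scipy, OpenCV 4.12 (cv2) and the standard library are available. Lean on these libraries where they do the work, as an engineer would, in place of code of your own. Each camera call takes 0.05 s, during which the arm holds its last target.

TASK

Close up the leak-test box: press its loose lid down on the yellow pads, one corner after another, firmly but without ramming it, until all four corners are home and the lid is flush with the rim. Then swing the crank's folded handle with the red ball knob upright, crank about half a turn anticlockwise (seen from above) to the stop so that the lock bolt slides fully over the lid's edge, and fold the handle flat again. Leave the other things on the bench where they are.

Things in the scene. Friction and masses are not known exactly. Their poses are not given: they have to be found in the camera images.
- box: fixed leak-test box: grey open metal box on a dark base plate (260 x 410 x 16 mm), blue crank gearbox on its right. Origin at bench height under the box's middle; x to its back (away from the robot), y to its left, z up. Outside 224 (x) by 184 (y) mm; rim 10 mm wide, its top at z = 100 mm. The lid sits in the rim with 2 mm play all round
- bridge (a point): middle of the brass gauge pipe (26 mm diameter, 270 mm long along the box's y) over the back pads: in the box's frame x = 90, y = 0, z = 252 mm; on 20 mm posts at x = 90, y = +-112; dials above it to z = 330. It bars a tool pointing straight down from the back pads; one tilted 30 to 40 degrees, fingers pointing down and to the box's back, gets under it
- lid: loose lid, 200 x 160 x 14 mm, about 0.6 kg: aluminium frame, clear window, black seal, 18 mm high black knob on top in the middle. Origin at the centre of its underside, axes as the box's. Lies in the rim on four stiff catches, 6 to 8 mm proud; it may rock, so a corner can stand up to 16 mm above flush. Home, its top is flush with the rim (z = 100 mm of the box)
- pad_fl (a point): centre of the yellow press pad (26 mm disc) on top of the lid's front left corner, as seen from the robot; right above the front left catch. At z = 100 mm in the box's frame when flush (x = -85, y = +65 mm there)
- pad_fr (a point): centre of the yellow press pad (26 mm disc) on top of the lid's front right corner, as seen from the robot; right above the front right catch. At z = 100 mm in the box's frame when flush (x = -85, y = -65 mm there)
- pad_bl (a point): centre of the yellow press pad (26 mm disc) on top of the lid's back left corner, as seen from the robot; right above the back left catch. At z = 100 mm in the box's frame when flush (x = +85, y = +65 mm there)
- pad_br (a point): centre of the yellow press pad (26 mm disc) on top of the lid's back right corner, as seen from the robot; right above the back right catch. At z = 100 mm in the box's frame when flush (x = +85, y = -65 mm there)
- catch_fl (a joint): how far the front left corner's seal catch, a black block under the lid, has been pressed down (m): 0 to 0.002 at the start, 0.008 when home against its stop. It yields to about 11 N straight down on the pad (press to about 20 to 25 N to be sure it is home) and stays where it is left
- catch_fr (a joint): how far the front right corner's seal catch, a black block under the lid, has been pressed down (m): 0 to 0.002 at the start, 0.008 when home against its stop. It yields to about 11 N straight down on the pad (press to about 20 to 25 N to be sure it is home) and stays where it is left
- catch_bl (a joint): how far the back left corner's seal catch, a black block under the lid, has been pressed down (m): 0 to 0.002 at the start, 0.008 when home against its stop. It yields to about 11 N straight down on the pad (press to about 20 to 25 N to be sure it is home) and stays where it is left
- catch_br (a joint): how far the back right corner's seal catch, a black block under the lid, has been pressed down (m): 0 to 0.002 at the start, 0.008 when home against its stop. It yields to about 11 N straight down on the pad (press to about 20 to 25 N to be sure it is home) and stays where it is left
- crank_axis (a point): point on the crank's upright axis, at the height of the folded handle (155 mm above the bench); in the box's frame x = -40, y = -210 mm. The crank arm is a steel bar, 18 mm wide, 29 mm below to 19 mm below this height; gearbox top 95 mm above the bench
- crank (a joint): crank angle (rad), growing anticlockwise seen from above. At 0 the arm points from the axis to the box's right (-y); at pi, its end stop, it points to the box's left (+y, to the lid). 0 to 0.4 at the start. About 0.06 N m turns it
- handle (a joint): fold of the handle, hinged at the end of the crank arm 65 mm from the crank axis and 155 mm above the bench, pin level and square to the arm (rad): 0 = folded flat, pointing from the hinge back to the crank axis, 19 mm above the arm's top; pi/2 = upright, ready for cranking (stop at 1.62). About 0.05 N m swings it; it stays where it is left
- handle_knob (a point): centre of the free-swivelling red ball knob, 28 mm diameter, on the free end of the handle, 56 mm from the handle's hinge (the rod between is 11 to 17 mm thick). Pinched across from above, it swivels in the grasp as the handle is swung up and as the crank turns, so the tool need not turn with it
- bolt (a joint): travel of the lock bolt (m), a 30 x 100 x 10 mm steel bar with a red nose beside the lid's right edge, driven by the crank: 8 mm per radian; 0.025 = home over the lid's edge (crank at pi). Its underside runs 104 mm above the bench, so it passes over the lid only when that is down
- coupler: bystander: brass coupling, 34 mm diameter, 55 mm high, standing on the base plate behind the gearbox; origin under its centre
- gauge_tee: bystander: dark pipe tee, 60 mm, with a dial gauge on top, 103 mm high, standing in front of the box; origin under its centre
- regulator: bystander: grey gas regulator, about 145 mm long and 95 mm high, with T-screw on top; origin under its centre
- spray: bystander: green spray can, 60 mm diameter, 170 mm high, standing left of the box; origin under it
- paste: bystander: white jar with yellow cap, 72 mm diameter, 85 mm high, left of the box; origin under it
- wrench: bystander: wrench, 180 mm, lying right of the box; origin under its middle
- driver: bystander: screwdriver with yellow handle, 200 mm, lying right of the box; origin under its middle

How it is judged:
By the outcome, as a careful person would: the job done as asked, in the order asked, and still so for the second after the job is handed in, with the robot touching nothing.
It also fails if it takes over 72 s, if anything falls off the work surface, if the arm or the gripper's body presses on something with over 40 N, if the wrist force passes 120 N, or if a joint passes its speed limit or range.

## Working session

There is one attempt and no reset: what is moved stays moved. The work goes in short steps, Python scripts to look and compute and a tool call to move; the robot and the scene stay as the last step left them, time stands still between calls to the robot, and variables do not carry over. Pictures are saved under pics/ and viewed, and the job is handed in when it is done.

Besides the shell and the picture viewer there is one more tool, called as name(argument=value, ...), one argument or row to a line, values as JSON. jog_arm: Moves the arm, as the interface text tells. Its arguments: {"type":"object","properties":{"rows":{"type":"array"},"newtons":{"type":"number"}},"required":["rows"]}

```bash
ls; mkdir -p pics; cat > h.py <<'E'
import numpy as np, cv2
from station import readout, vision, env
def cap(tag):
    out={}
    for n in ("scene","top"):
        p,d=vision.snapshot(n); np.savez(f"{tag}_{n}.npz",p=p,d=d)
        cv2.imwrite(f"pics/{tag}_{n}.png",p[:,:,::-1]); out[n]=(p,d)
    return out
def load(tag,n):
    z=np.load(f"{tag}_{n}.npz"); return z['p'],z['d']
def cal(n):
    c=vision.calibration(n); return np.array(c['intrinsics']),np.array(c['eye']),np.array(c['rotation'])
def ray(n,u,v,z):
    K,e,R=cal(n); r=R@np.linalg.inv(K)@np.array([u,v,1.]); return e+r*(z-e[2])/r[2]
def proj(n,P):
    K,e,R=cal(n); q=K@(R.T@(np.array(P)-e)); return q[:2]/q[2]
def cloud(n,d):
    K,e,R=cal(n); v,u=np.mgrid[0:480,0:640]
    r=np.stack([(u-K[0,2])/K[0,0],(v-K[1,2])/K[1,1],np.ones_like(u)],-1)*d[...,None]
    return r@R.T+e
def st():
    s=readout.sense(); print({k:np.round(v,4).tolist() for k,v in s.items()}); return s
E
python3 - <<'E'
from h import *
cap('a'); st()
for n in("scene","top"):
    K,e,R=cal(n); print(n,K.tolist(),e,R.round(3).tolist())
print(env.tcp_to_grasp, [x for x in dir(env) if x[0]!='_'])
E
```

```text
pics
{'t': 0.1, 'joints': [-1.3085, 0.2073, 1.5428, 0.0, 1.3935, -0.1505], 'joint_vel': [0.0013, -0.0022, -0.0037, -0.0005, 0.0014, -0.0009], 'joint_efforts': [-0.0002, -38.4091, -29.2548, -0.0003, 0.0048, 0.0], 'eef_pos': [0.2306, -0.5264, 0.4036], 'tool_rot': [-0.0011, 0.9788, 0.2049, -0.0001], 'contact_force': [0.8878, 0.6554, 0.3576], 'wrist_torque': [-0.0582, -0.0365, 0.0113], 'width': 0.0856}
scene [[526.7444544396303, 0.0, 321.15386361912954], [0.0, 526.7444544396303, 239.3353138735641], [0.0, 0.0, 1.0]] [ 0.9766589  -0.63545323  0.91027032] [-0.377, 0.865, 0.306, -0.129]
top [[442.2099892163595, 0.0, 322.6922565426813], [0.0, 442.2099892163595, 237.1824654526471], [0.0, 0.0, 1.0]] [ 0.39396625 -0.01767941  1.16741459] [0.034, -0.702, 0.71, -0.038]
0.1547 ['MotionError', 'finish_job', 'tcp_to_grasp']
```

```bash
python3 - <<'E'
s=open('h.py').read()
s=s.replace("return np.array(c['intrinsics']),np.array(c['eye']),np.array(c['rotation'])","""q=c['rotation']
    return np.array(c['intrinsics']),np.array(c['eye']),Rot.from_quat([q[1],q[2],q[3],q[0]]).as_matrix()""").replace("import numpy as np, cv2","import numpy as np, cv2\nfrom scipy.spatial.transform import Rotation as Rot")
open('h.py','w').write(s)
E
```

```text
(no output)
```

View pics/a_scene.png

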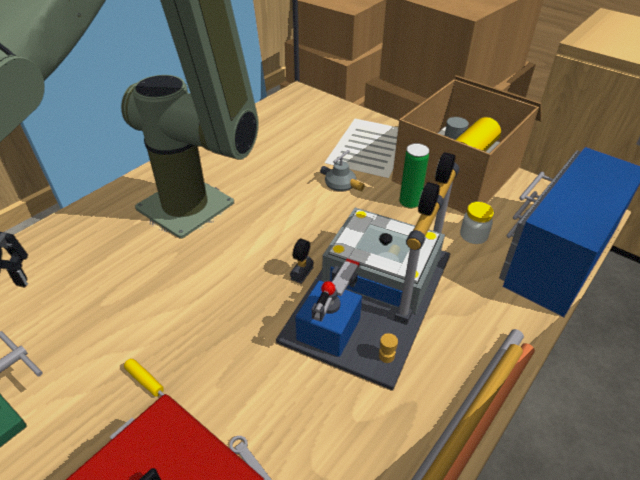

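View pics/a_top.png

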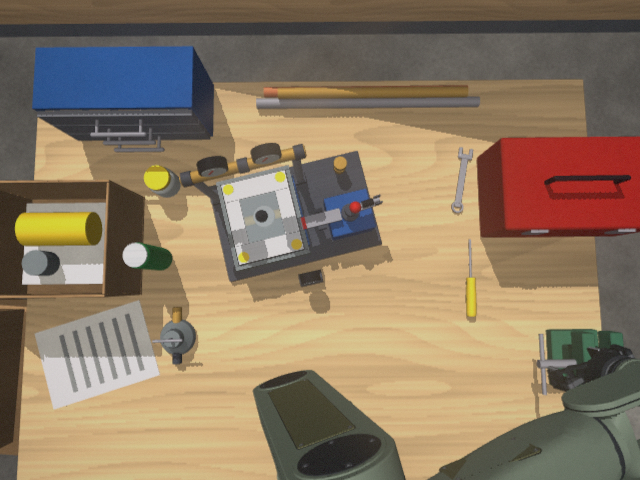

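```bash
cat > meas.py <<'E'
from h import *
import sys
def blobs(n,tag,kind,amin=15):
    p,d=load(tag,n); hsv=cv2.cvtColor(p,cv2.COLOR_RGB2HSV)
    if kind=='y': m=cv2.inRange(hsv,(24,150,120),(34,255,255))
    else: m=cv2.inRange(hsv,(0,170,100),(6,255,255))|cv2.inRange(hsv,(174,170,100),(180,255,255))
    k,l,s,c=cv2.connectedComponentsWithStats(m)
    C=cloud(n,d); out=[]
    for i in range(1,k):
        if s[i,4]>=amin: out.append((c[i],s[i,4],np.median(C[l==i],0)))
    return out
if __name__=='__main__':
    for n in('top','scene'):
        for k in 'yr':
            for c,a,P in blobs(n,sys.argv[1],k,6): print(n,k,c.round(1),a,P.round(4))
E
python3 meas.py a
```

```text
top y [156.1 177.6] 458 [0.6585 0.3893 0.0857]
top y [279.8 176.3] 66 [0.6542 0.0787 0.1081]
top y [228.  188.9] 68 [0.6234 0.2054 0.1075]
top y [ 51.8 228.2] 2199 [0.5252 0.5997 0.1559]
top y [295.  243.6] 16 [0.4863 0.043  0.107 ]
top y [242.  257.5] 47 [0.4552 0.1702 0.1084]
top y [471.1 296.4] 272 [ 0.356  -0.4033  0.0251]
top r [569.9 182.8] 12168 [ 0.6128 -0.5919  0.1707]
top r [354.8 206.4] 79 [ 0.5677 -0.0981  0.1673]
top r [303.9 223.3] 7 [0.5367 0.0205 0.1155]
scene y [480.6 133. ] 877 [0.5447 0.603  0.1542]
scene y [480.4 210.3] 381 [0.6642 0.3863 0.084 ]
scene y [360.6 213.9] 53 [0.4587 0.1662 0.1067]
scene y [430.  235.2] 61 [0.6254 0.2049 0.1068]
scene y [338.2 248.6] 64 [0.4893 0.0392 0.107 ]
scene y [416.2 273.8] 12 [0.6641 0.0801 0.1078]
scene y [142.6 376.3] 584 [ 0.3622 -0.4095  0.0233]
scene r [352.6 261.4] 25 [0.5423 0.0225 0.114 ]
scene r [328.3 287. ] 124 [ 0.5734 -0.1041  0.1643]
scene r [165.1 450.1] 8502 [ 0.5785 -0.495   0.1699]
```

```bash
python3 - <<'E'
from h import *
p,d=load('a','top'); c=p[130:290,160:400]; cv2.imwrite('pics/a_topz.png',cv2.resize(c,None,fx=3.3,fy=3.3,interpolation=cv2.INTER_CUBIC)[:,:,::-1])
p,d=load('a','scene'); c=p[140:395,260:500]; cv2.imwrite('pics/a_scz.png',cv2.resize(c,None,fx=2.3,fy=2.3,interpolation=cv2.INTER_CUBIC)[:,:,::-1])
for n,pts in {'top':[(279.8,176.3),(228,188.9),(297,243.6),(243,257.5)],'scene':[(360.6,213.9),(430,235.2),(338.2,248.6),(416.2,273.8)]}.items():
    for q in pts: print(n,q,ray(n,*q,0.107).round(4))
E
```

```text
top (279.8, 176.3) [0.654  0.0793 0.107 ]
top (228, 188.9) [0.6239 0.2055 0.107 ]
top (297, 243.6) [0.4884 0.0381 0.107 ]
top (243, 257.5) [0.4563 0.1677 0.107 ]
scene (360.6, 213.9) [0.4595 0.1659 0.107 ]
scene (430, 235.2) [0.6243 0.2046 0.107 ]
scene (338.2, 248.6) [0.49  0.039 0.107]
scene (416.2, 273.8) [0.6626 0.0819 0.107 ]
```

View pics/a_topz.png

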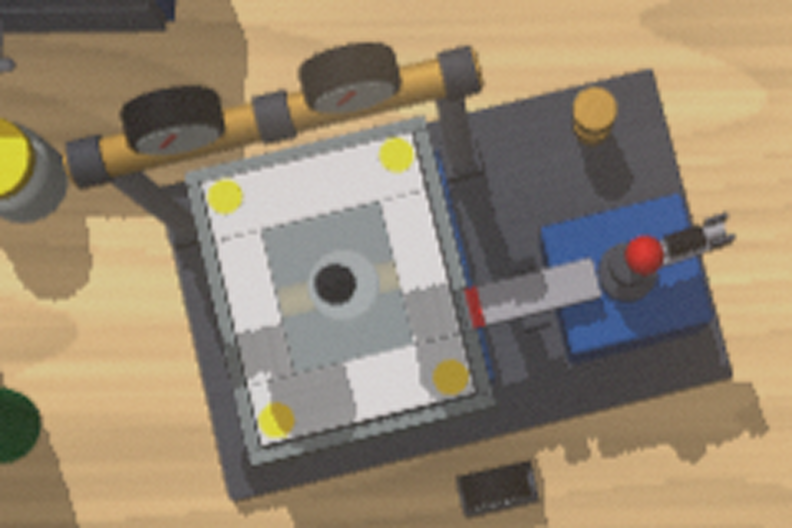

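View pics/a_scz.png

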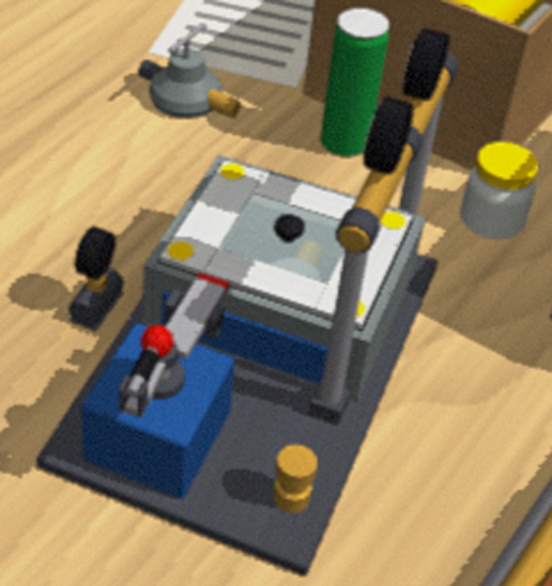

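```bash
python3 - <<'E'
from h import *
from scipy.optimize import least_squares
loc=np.array([[-85,65],[-85,-65],[85,65],[85,-65]])/1000.
top=[(243.6,257.3),(296.4,244.2),(228.2,189.2),(280.2,176.7)]
sc=[(360.6,213.9),(338.2,248.6),(430,235.2),None]
H=[.107]*4
A=[ray('top',*q,h)[:2] for q,h in zip(top,H)]; B=[ray('scene',*q,h)[:2] if q else None for q,h in zip(sc,H)]
P=np.array([(a+b)/2 if b is not None else a for a,b in zip(A,B)])
def T(x,l): c,s=np.cos(x[2]),np.sin(x[2]); return x[:2]+l@np.array([[c,s],[-s,c]])
r=least_squares(lambda x:(T(x,loc)-P).ravel(),[.55,.12,.2])
print(r.x,np.degrees(r.x[2]),(T(r.x,loc)-P).round(4).tolist()); print(np.array(A).round(4).tolist(),B)
print('axis',T(r.x,np.array([[-.04,-.21]])))
np.save('box.npy',r.x)
# checks
for l,z in [((.09,-.135),.252),((.09,.135),.252),((-.112,.092),.1),((-.112,-.092),.1),((.112,.092),.1),((-.04,-.21),.155),((-.13,.2),.016)]:
    w=T(r.x,np.array([l]))[0]; print(l,w.round(4),proj('top',[*w,z]).round(1),proj('scene',[*w,z]).round(1))
for n,q in(('top',(354.8,206.8)),('scene',(328.8,287.5))): print(n,ray(n,*q,.155))
E
```

```text
[0.55585251 0.12211633 0.23132154] 13.253747896405935 [[0.0001, -0.0002], [-0.0005, 0.0001], [-0.0001, 0.0001], [0.0005, -0.0]]
[[0.4568, 0.1662], [0.487, 0.0395], [0.6232, 0.205], [0.653, 0.0783]] [array([0.45947532, 0.16589176]), array([0.49003135, 0.03902125]), array([0.62432746, 0.20458152]), None]
axis [[ 0.56506339 -0.09146073]]
(0.09, -0.135) [0.6744 0.0113] [305.5 150.2] [411.9 244. ]
(0.09, 0.135) [0.6125 0.2742] [180.9 180. ] [451.5 166.4]
(-0.112, 0.092) [0.4257 0.186 ] [235.8 270.5] [353.9 206.2]
(-0.112, -0.092) [0.4679 0.0069] [310.1 252.2] [321.2 254.4]
(0.112, 0.092) [0.6438 0.2373] [215.7 181.7] [444.3 233.6]
(-0.04, -0.21) [ 0.5651 -0.0915] [351.6 208.3] [328.7 284.3]
(-0.13, 0.2) [0.3835 0.287 ] [202.7 288.2] [361.9 205.5]
top [ 0.56842334 -0.09883323  0.155     ]
scene [ 0.57022629 -0.09771118  0.155     ]
```

jog_arm(
  rows=[
    [0,0.019,0.057,0,8],
    [0,0.019,0.057,0,8],
    [0,0.019,0.057,0,8],
    [0,0.019,0.057,0,8],
    [0,0.019,0.057,0,8],
    [0,0.019,0.057,0,8],
    [0,0.019,0.057,0,8],
    [0,0.019,0.057,0,8],
    [0,0.019,0.057,0,8],
    [0,0.019,0.057,0,8],
  ],
  newtons=30,
)

```text
t: 1.35
eef_pos: [0.4199, 0.0588, 0.3995]
tool_rot: [-0.002, 0.604, 0.797, -0.0]
contact_force: [1.6, -0.9, -0.2]
width: -0.0001
```

jog_arm(
  rows=[
    [0,0.012,0.034,0,-0.5],
    [0,0.012,0.034,0,-0.5],
    [0,0.01,0.028,-0.02,-0.5],
    [0,0.002,0.005,-0.03,-0.5],
    [0,0,0,-0.03,-0.3],
    [0,0,0,-0.02,0],
    [0,0,0,-0.005,0],
    [0,0,0,0,0],
    [0,0,0,0,0],
    [0,0,0,0,0],
  ],
)

```text
t: 2.6
eef_pos: [0.456, 0.1687, 0.2915]
tool_rot: [-0.002, 0.616, 0.788, -0.0]
contact_force: [0.4, -0.8, -0.0]
width: 0.0
```

jog_arm(
  rows=[
    [0,0.002,-0.003,-0.003,-0.5],
    [0,0,0,-0.003,0],
    [0,0,0,-0.003,0],
    [0,0,0,-0.002,0],
    [0,0,0,-0.002,0],
    [0,0,0,-0.002,0],
    [0,0,0,-0.002,0],
    [0,0,0,-0.002,0],
    [0,0,0,-0.002,0],
    [0,0,0,-0.002,0],
  ],
)

```text
t: 3.85
eef_pos: [0.4593, 0.1659, 0.2786]
tool_rot: [-0.001, 0.619, 0.785, -0.001]
contact_force: [-6.0, -2.7, 14.7]
width: -0.0002
```

```bash
python3 -c "
from h import *
st()"
```

```text
{'t': 3.85, 'joints': [0.1689, 0.1721, 1.8678, 0.0009, 1.1045, -0.0676], 'joint_vel': [0.0006, 0.0031, -0.0039, -0.0022, 0.0054, 0.0006], 'joint_efforts': [-0.2931, -26.7378, -22.9341, 0.1663, -1.9012, -0.0191], 'eef_pos': [0.4593, 0.1659, 0.2786], 'tool_rot': [-0.0012, 0.6189, 0.7855, -0.0008], 'contact_force': [-5.9778, -2.6656, 14.7062], 'wrist_torque': [-0.3216, 0.9954, -0.0094], 'width': -0.0002}
```

jog_arm(
  rows=[
    [0,0,0,-0.003,0],
    [0,0,0,-0.003,0],
    [0,0,0,-0.003,0],
    [0,0,0,-0.003,0],
    [0,0,0,-0.003,0],
    [0,0,0,-0.003,0],
    [0,0,0,-0.003,0],
    [0,0,0,-0.003,0],
    [0,0,0,-0.003,0],
    [0,0,0,-0.003,0],
  ],
)

```text
t: 5.1
eef_pos: [0.4601, 0.1672, 0.2741]
tool_rot: [-0.002, 0.617, 0.787, -0.005]
contact_force: [-8.5, -1.6, 20.7]
width: 0.0002
```

jog_arm(
  rows=[
    [0,-0.001,0,-0.003,0],
    [0,-0.001,0,-0.004,0],
    [0,-0.001,0,-0.004,0],
    [0,-0.001,0,-0.004,0],
    [0,-0.001,0,-0.004,0],
    [0,-0.001,0,-0.004,0],
    [0,-0.001,0,-0.004,0],
    [0,-0.001,0,-0.004,0],
    [0,-0.001,0,-0.004,0],
    [0,-0.001,0,-0.004,0],
  ],
)

```text
t: 6.35
eef_pos: [0.4574, 0.1684, 0.274]
tool_rot: [0.006, 0.615, 0.788, -0.003]
contact_force: [-9.3, -2.9, 25.5]
width: -0.0001
```

jog_arm(
  rows=[
    [0,0,0,0.02,0],
    [0,0,0,0.012,0],
    [0,0.008,-0.035,0,0],
    [0,0.011,-0.045,0,0],
    [0,0.008,-0.035,0,0],
    [0,0.003,-0.013,0,0],
    [0,0,0,-0.004,0],
    [0,0,0,-0.003,0],
    [0,0,0,0,0],
    [0,0,0,0,0],
  ],
)

```text
t: 7.6
eef_pos: [0.4866, 0.0405, 0.2989]
tool_rot: [0.005, 0.613, 0.79, -0.002]
contact_force: [0.3, 0.4, -0.0]
width: -0.0001
```

```bash
python3 -c "
from h import *
s=st(); q=s['tool_rot']; print(Rot.from_quat([q[1],q[2],q[3],q[0]]).as_matrix().round(3))"
```

```text
{'t': 7.6, 'joints': [-0.092, 0.1404, 1.8554, -0.009, 1.1402, -0.3394], 'joint_vel': [0.0121, 0.0011, 0.0052, 0.0003, -0.0008, 0.0016], 'joint_efforts': [-0.1041, -31.7246, -25.5316, -0.0361, -0.0187, -0.0003], 'eef_pos': [0.4866, 0.0405, 0.2989], 'tool_rot': [0.0045, 0.613, 0.7901, -0.002], 'contact_force': [0.2723, 0.3763, -0.0364], 'wrist_torque': [-0.0228, 0.0388, 0.0769], 'width': -0.0001}
[[-0.249  0.969  0.005]
 [ 0.969  0.249 -0.009]
 [-0.01   0.002 -1.   ]]
```

jog_arm(
  rows=[
    [0,0.001,-0.001,-0.005,-0.5],
    [0,0,0,-0.004,-0.5],
    [0,0,0,-0.003,0],
    [0,0,0,-0.002,0],
    [0,0,0,-0.002,0],
    [0,0,0,-0.002,0],
    [0,0,0,-0.002,0],
    [0,0,0,-0.003,0],
    [0,0,0,-0.003,0],
    [0,0,0,-0.003,0],
  ],
)

```text
t: 8.85
eef_pos: [0.4878, 0.0402, 0.2736]
tool_rot: [0.004, 0.62, 0.785, -0.003]
contact_force: [-8.4, -0.4, 20.4]
width: 0.0001
```

jog_arm(
  rows=[
    [0,0,0,-0.003,0],
    [0,0,0,-0.003,0],
    [0,0,0,-0.003,0],
    [0,-0.001,0,-0.003,0],
    [0,0,0,-0.003,0],
    [0,0,0,-0.003,0],
    [0,-0.001,0,-0.003,0],
    [0,0,0,-0.003,0],
    [0,0,0,-0.003,0],
    [0,0,0,-0.003,0],
  ],
)

```text
t: 10.1
eef_pos: [0.4883, 0.0406, 0.2736]
tool_rot: [0.004, 0.618, 0.786, -0.005]
contact_force: [-8.5, -0.3, 19.5]
width: -0.0002
```

jog_arm(
  rows=[
    [0,0,0,-0.0045,0],
    [0,0,0,-0.0045,0],
    [0,0,0,-0.0045,0],
    [0,0,0,0.02,0],
    [100,0,0,0.03,0],
    [100,0,0,0.015,0],
    [100,0,0.03,0,0],
    [100,0.01,0.04,0,0],
    [100,0.014,0.04,0,0],
    [100,0.014,0.03,0,0],
  ],
)

```text
t: 11.35
eef_pos: [0.5271, 0.1824, 0.3411]
tool_rot: [0.004, 0.62, 0.785, -0.006]
contact_force: [-0.0, -0.0, -0.6]
width: 0.0853
```

```bash
python3 -c "
from h import *
s=st(); q=s['tool_rot']; print(Rot.from_quat([q[1],q[2],q[3],q[0]]).as_matrix().round(3))
cap('b')"; python3 meas.py b | grep 'scene\|top y'
```

```text
{'t': 11.35, 'joints': [0.1815, 0.2325, 1.6478, -0.0141, 1.2658, -0.0474], 'joint_vel': [0.4094, 0.3807, -0.4533, -0.0074, 0.0826, 0.4184], 'joint_efforts': [-0.6956, -39.1859, -26.0942, 0.076, 0.0098, -0.3166], 'eef_pos': [0.5271, 0.1824, 0.3411], 'tool_rot': [0.0036, 0.62, 0.7845, -0.0061], 'contact_force': [-0.0158, -0.0167, -0.5766], 'wrist_torque': [-0.0283, -0.0165, 0.0045], 'width': 0.0853}
[[-0.231  0.973 -0.002]
 [ 0.973  0.231 -0.014]
 [-0.013 -0.005 -1.   ]]
top y [155.7 172.7] 238 [0.6704 0.3901 0.0856]
top y [279.8 176.7] 66 [0.6528 0.0789 0.1081]
top y [230.  188.6] 32 [0.6239 0.2004 0.1089]
top y [ 51.5 228.1] 2201 [0.5253 0.6001 0.1559]
top y [296.6 242.4] 18 [0.4917 0.0396 0.1015]
top y [299.  245.8] 6 [0.4842 0.0336 0.1014]
top y [243.  257.1] 46 [0.4578 0.1686 0.1022]
top y [471.  296.3] 272 [ 0.3561 -0.4026  0.0251]
scene y [480.7 133. ] 875 [0.5451 0.6032 0.1543]
scene y [480.4 210.2] 377 [0.6646 0.3861 0.084 ]
scene y [360.4 215.6] 51 [0.4587 0.1665 0.1008]
scene y [429.9 235.1] 59 [0.626  0.2035 0.1072]
scene y [337.9 250.2] 61 [0.4888 0.0391 0.101 ]
scene y [416.2 273.8] 12 [0.6654 0.0786 0.1084]
scene y [142.6 376.3] 583 [ 0.362  -0.4099  0.0232]
scene r [352.8 261.5] 24 [0.5424 0.0214 0.1138]
scene r [328.3 287. ] 127 [ 0.574  -0.1042  0.1645]
scene r [165.1 450.1] 8495 [ 0.5787 -0.4951  0.1699]
```

View pics/b_scene.png

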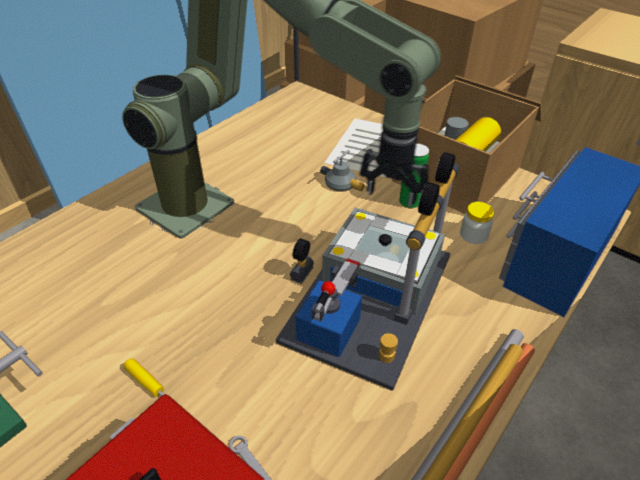

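```bash
python3 - <<'E'
from h import *
b=np.load('box.npy'); c,s=np.cos(b[2]),np.sin(b[2])
t=np.array([.5271,.1824,.3411])
for n in('scene','top'):
    p,d=load('b',n); C=cloud(n,d)[d>0]
    D=C-t; bx=D[:,0]*c+D[:,1]*s; by=-D[:,0]*s+D[:,1]*c
    near=(np.abs(by)<.09)&(np.abs(bx)<.12)
    for z in np.arange(-.16,.24,.02):
        m=near&(D[:,2]>z)&(D[:,2]<=z+.02)
        if m.sum()>5: print(n,round(z,2),m.sum(),'bx',np.percentile(bx[m],[1,99]).round(3),'by',np.percentile(by[m],[1,99]).round(3))
# dials/pipe extents in box frame, from first capture
for n in('scene','top'):
    p,d=load('a',n); C=cloud(n,d)[d>0]; D=C-np.array([b[0],b[1],0]); bx=D[:,0]*c+D[:,1]*s; by=-D[:,0]*s+D[:,1]*c
    for z in np.arange(.22,.36,.02):
        m=(np.abs(by)<.15)&(np.abs(bx-.09)<.1)&(D[:,2]>z)&(D[:,2]<=z+.02)
        if m.sum()>3: print('dial',n,round(z,2),m.sum(),np.percentile(bx[m],[1,99]).round(3),np.percentile(by[m],[1,10,50,90,99]).round(3))
E
```

```text
scene -0.16 132 bx [-0.055  0.116] by [-0.015  0.045]
scene -0.14 132 bx [-0.056  0.116] by [-0.015  0.046]
scene -0.12 268 bx [-0.071  0.114] by [-0.018  0.041]
scene -0.1 547 bx [-0.069  0.12 ] by [-0.087  0.047]
scene -0.08 687 bx [-0.066  0.118] by [-0.078  0.059]
scene -0.06 343 bx [-0.064  0.117] by [-0.041  0.011]
scene -0.04 483 bx [-0.03   0.116] by [-0.041  0.006]
scene -0.02 533 bx [-0.032  0.116] by [-0.039  0.008]
scene -0.0 276 bx [-0.031  0.037] by [-0.038  0.   ]
scene 0.02 368 bx [-0.031  0.038] by [-0.039  0.006]
scene 0.04 335 bx [-0.028  0.037] by [-0.036  0.002]
scene 0.06 357 bx [-0.028  0.036] by [-0.036  0.034]
scene 0.08 233 bx [-0.025  0.039] by [-0.036  0.006]
scene 0.1 374 bx [-0.051  0.039] by [-0.059  0.042]
scene 0.12 789 bx [-0.105  0.045] by [-0.06   0.044]
scene 0.14 1177 bx [-0.118  0.046] by [-0.06   0.049]
scene 0.16 1895 bx [-0.116  0.039] by [-0.059  0.051]
scene 0.18 1717 bx [-0.118  0.018] by [-0.055  0.056]
scene 0.2 782 bx [-0.12  -0.046] by [-0.052  0.061]
scene 0.22 69 bx [-0.12  -0.108] by [-0.05   0.063]
top -0.16 8 bx [-0.055 -0.045] by
[... 1110 characters left out ...]
.124]
dial scene 0.26 529 [0.081 0.106] [-0.135 -0.13  -0.079  0.05   0.126]
dial scene 0.28 223 [0.077 0.103] [-0.087 -0.084 -0.036  0.043  0.076]
dial scene 0.3 375 [0.078 0.103] [-0.086 -0.084 -0.045  0.035  0.073]
dial scene 0.32 359 [0.079 0.102] [-0.077 -0.072 -0.049  0.055  0.069]
dial top 0.22 22 [0.079 0.084] [-0.114 -0.11   0.106  0.113  0.116]
dial top 0.24 327 [0.073 0.104] [-0.13  -0.102  0.004  0.11   0.131]
dial top 0.26 843 [0.075 0.102] [-0.131 -0.119  0.001  0.12   0.134]
dial top 0.28 133 [0.073 0.082] [-0.079 -0.068  0.027  0.068  0.08 ]
dial top 0.3 348 [0.073 0.097] [-0.083 -0.078  0.027  0.078  0.084]
dial top 0.32 588 [0.074 0.099] [-0.075 -0.066  0.033  0.067  0.077]
```

jog_arm(
  rows=[
    [100,0,0,0,0],
    [100,-0.004,-0.004,-0.02,0],
    [100,-0.004,-0.002,-0.02,0],
    [100,0,0,-0.012,0],
    [100,0,0,-0.004,0],
    [100,0,0,0,0],
    [100,0,0,0,0],
    [100,0,0,0,0],
    [100,0,0,0,0],
    [100,0,0,0,0],
  ],
)

```text
t: 12.7
eef_pos: [0.5196, 0.1737, 0.2849]
tool_rot: [0.005, 0.621, 0.784, -0.005]
contact_force: [0.0, -0.4, 0.6]
width: 0.0853
```

jog_arm(
  rows=[
    [100,0.008,0.004,0,0],
    [100,0.01,0.004,0,0],
    [100,0.01,0.004,0,0],
    [100,0.01,0.004,0,0],
    [100,0.007,0.003,0,0],
    [100,0.003,0.001,-0.002,0],
    [100,0,0,-0.003,0],
    [100,0,0,-0.003,0],
    [100,0,0,0,0],
    [100,0,0,0,0],
  ],
)

```text
t: 13.95
eef_pos: [0.571, 0.1952, 0.2757]
tool_rot: [0.004, 0.62, 0.784, -0.006]
contact_force: [0.3, 0.1, -0.2]
width: 0.0853
```

```bash
python3 -c "
from h import *
s=st(); cap('c')
p,d=load('c','scene'); cv2.imwrite('pics/c_scz.png',cv2.resize(p[60:320,300:520],None,fx=2.3,fy=2.3,interpolation=cv2.INTER_CUBIC)[:,:,::-1])"
```

```text
{'t': 13.95, 'joints': [0.1895, 0.3975, 1.5796, -0.0153, 1.167, -0.0366], 'joint_vel': [-0.0024, 0.0003, 0.0037, -0.0014, 0.0006, -0.0007], 'joint_efforts': [0.0033, -42.9426, -25.8192, -0.0536, 0.0154, 0.0], 'eef_pos': [0.571, 0.1952, 0.2757], 'tool_rot': [0.0045, 0.6204, 0.7842, -0.0055], 'contact_force': [0.3096, 0.0901, -0.2341], 'wrist_torque': [-0.0109, 0.0042, -0.0148], 'width': 0.0853}
```

View pics/c_scz.png

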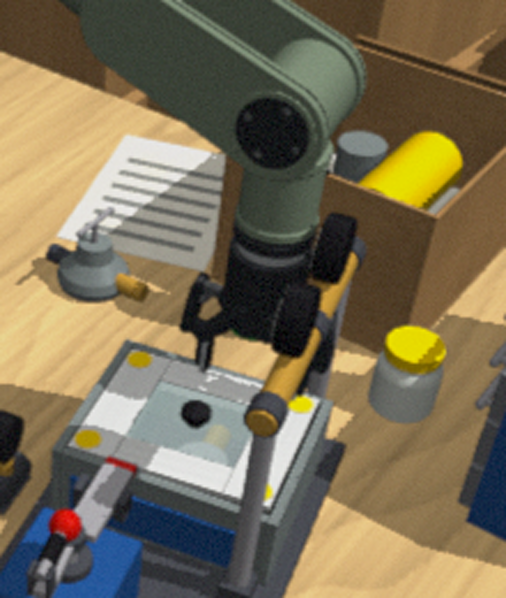

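```bash
python3 - <<'E'
from h import *
s=readout.sense(); q=s['tool_rot']; R=Rot.from_quat([q[1],q[2],q[3],q[0]]).as_matrix(); t=np.array(s['eef_pos'])
b=np.load('box.npy'); c,sn=np.cos(b[2]),np.sin(b[2])
for sg in(1,-1):
  for y in(.05*sg,):
    P=t+R@np.array([0,y,.160]); D=P-[b[0],b[1],0]
    print(P.round(4),'box',round(D[0]*c+D[1]*sn,4),round(-D[0]*sn+D[1]*c,4),'crop px',((proj('scene',P)-[300,60])*2.3).round(0), proj('top',P).round(0))
p,d=load('c','scene')
cv2.imwrite('pics/c_scz2.png',cv2.resize(p[180:280,400:480],None,fx=6,fy=6,interpolation=cv2.INTER_CUBIC)[:,:,::-1])
E
```

```text
[0.6198 0.2045 0.1157] box 0.0811 0.0655 crop px [296. 394.] [228. 190.]
[0.5224 0.1815 0.116 ] box -0.0189 0.0654 crop px [200. 365.] [237. 230.]
```

View pics/c_scz2.png

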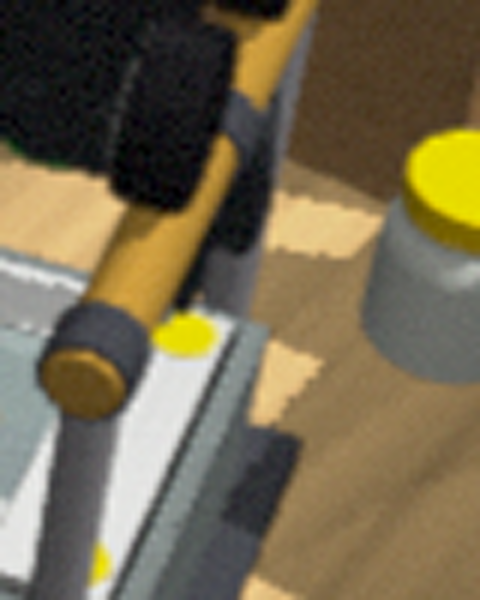

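jog_arm(
  rows=[
    [100,-0.001,0,-0.003,0],
    [100,-0.001,0,-0.003,0],
    [100,0,0,-0.003,0],
    [100,0,0,-0.002,0],
    [100,0,0,-0.002,0],
    [100,0,0,-0.002,0],
    [100,0,0,-0.002,0],
    [100,0,0,-0.003,0],
    [100,0,0,-0.003,0],
    [100,0,0,-0.003,0],
  ],
)

```text
t: 15.3
eef_pos: [0.5691, 0.1959, 0.2627]
tool_rot: [0.006, 0.62, 0.785, -0.005]
contact_force: [-6.7, -1.3, 12.2]
width: 0.0857
```

```bash
python3 -c "
from h import *
st()"
```

```text
{'t': 15.3, 'joints': [0.1915, 0.4108, 1.5919, -0.0169, 1.139, -0.035], 'joint_vel': [0.0017, 0.0106, 0.0016, -0.0017, -0.0146, 0.0022], 'joint_efforts': [-0.4883, -36.8733, -24.1239, 0.031, -1.5144, -0.0118], 'eef_pos': [0.5691, 0.1959, 0.2627], 'tool_rot': [0.0058, 0.6199, 0.7846, -0.005], 'contact_force': [-6.6899, -1.3332, 12.167], 'wrist_torque': [-0.1455, 0.4921, -0.0532], 'width': 0.0857}
```

jog_arm(
  rows=[
    [100,0,0,-0.003,0],
    [100,-0.001,0,-0.004,0],
    [100,0,0,-0.004,0],
    [100,0,0,-0.004,0],
    [100,-0.001,0,-0.004,0],
    [100,0,0,-0.004,0],
    [100,0,0,-0.004,0],
    [100,0,0,-0.004,0],
    [100,0,0,-0.004,0],
    [100,0,0,-0.004,0],
  ],
)

```text
t: 16.55
eef_pos: [0.5691, 0.197, 0.2607]
tool_rot: [0.008, 0.62, 0.785, -0.006]
contact_force: [-10.0, -2.4, 20.4]
width: 0.0854
```

```bash
python3 -c "
from h import *
st()"
```

```text
{'t': 16.55, 'joints': [0.1945, 0.4138, 1.5925, -0.0227, 1.134, -0.0303], 'joint_vel': [0.0015, 0.0028, -0.0028, -0.0038, 0.0034, 0.0047], 'joint_efforts': [-0.5364, -33.0906, -22.9319, 0.1101, -3.0022, -0.1267], 'eef_pos': [0.5691, 0.197, 0.2607], 'tool_rot': [0.0083, 0.6195, 0.7849, -0.0061], 'contact_force': [-9.9636, -2.3655, 20.3893], 'wrist_torque': [-0.5433, 1.5618, -0.1955], 'width': 0.0854}
```

jog_arm(
  rows=[
    [100,0,0,-0.005,0],
    [100,-0.001,-0.001,-0.006,0],
    [100,0,0,-0.006,0],
    [100,-0.001,0,-0.006,0],
    [100,0,0,-0.006,0],
    [100,-0.001,0,-0.006,0],
    [100,0,0,-0.006,0],
    [100,0,0,-0.006,0],
    [100,0,0,-0.006,0],
    [100,0,0,-0.006,0],
  ],
)

```text
t: 17.8
eef_pos: [0.5689, 0.1981, 0.2605]
tool_rot: [0.011, 0.619, 0.785, -0.008]
contact_force: [-13.9, -3.2, 31.0]
width: 0.0856
```

```bash
python3 -c "
from h import *
s=st(); q=s['tool_rot']; print(Rot.from_quat([q[1],q[2],q[3],q[0]]).as_matrix().round(4))"
```

```text
{'t': 17.8, 'joints': [0.1981, 0.4148, 1.5915, -0.0302, 1.1342, -0.024], 'joint_vel': [0.0017, 0.0048, -0.006, -0.0078, 0.0055, 0.0057], 'joint_efforts': [-0.8246, -28.1955, -21.7641, 0.1795, -4.4868, -0.1669], 'eef_pos': [0.5689, 0.1981, 0.2605], 'tool_rot': [0.0108, 0.6194, 0.785, -0.0084], 'contact_force': [-13.9025, -3.211, 30.9772], 'wrist_torque': [-0.7646, 2.3313, -0.2364], 'width': 0.0856}
[[-2.326e-01  9.726e-01  6.500e-03]
 [ 9.722e-01  2.327e-01 -2.660e-02]
 [-2.740e-02  2.000e-04 -9.996e-01]]
```

jog_arm(
  rows=[
    [100,0,0,0.008,0],
    [100,0,0,0.01,0],
    [100,-0.012,-0.003,0,0],
    [100,-0.014,-0.003,0,0],
    [100,-0.014,-0.003,0,0],
    [100,-0.006,-0.002,0.01,0],
    [100,0,0,0.02,0],
    [100,0,-0.01,0.02,0],
    [100,0.002,-0.02,0.01,0],
    [100,0.005,-0.02,0,0],
  ],
)

```text
t: 19.05
eef_pos: [0.523, 0.1357, 0.3402]
tool_rot: [0.009, 0.618, 0.786, -0.01]
contact_force: [-0.2, 0.1, 0.2]
width: 0.0856
```

Delta to the approach point is (+0.032, −0.074).

jog_arm(
  rows=[
    [100,0.012,-0.03,0,0],
    [100,0.012,-0.028,0,0],
    [100,0.006,-0.012,-0.01,0],
    [100,0,0,-0.02,0],
    [100,0,0,-0.016,0],
    [100,0,0,-0.006,0],
    [100,0,0,0,0],
    [100,0,0,0,0],
    [100,0,0,0,0],
    [100,0,0,0,0],
  ],
)

```text
t: 20.3
eef_pos: [0.5524, 0.0641, 0.2881]
tool_rot: [0.01, 0.618, 0.786, -0.009]
contact_force: [0.0, 0.6, 1.3]
width: 0.0852
```

```bash
cat >> h.py <<'E'
def tips(L=.160):
    s=readout.sense(); q=s['tool_rot']; R=Rot.from_quat([q[1],q[2],q[3],q[0]]).as_matrix(); t=np.array(s['eef_pos'])
    b=np.load('box.npy'); c,sn=np.cos(b[2]),np.sin(b[2])
    print('t',s['t'],'tcp',t.round(4),'F',np.round(s['contact_force'],1),'tau',np.round(s['wrist_torque'],2),'zax',R[:,2].round(3),'yaw_y',np.degrees(np.arctan2(R[1,1],R[0,1])).round(2),'yz',R[2,1].round(4))
    for y in(.05,0,-.05):
        P=t+R@np.array([0,y,L]); D=P-[b[0],b[1],0]
        print(y,P.round(4),'box',round(D[0]*c+D[1]*sn,4),round(-D[0]*sn+D[1]*c,4))
E
python3 -c "
from h import *
tips()"
```

```text
t 20.3 tcp [0.5524 0.0641 0.2881] F [0.  0.6 1.3] tau [ 0.02  0.   -0.03] zax [ 0.005 -0.026 -1.   ] yaw_y 13.65 yz -0.0016
0.05 [0.6018 0.0717 0.128 ] box 0.0332 -0.0596
0 [0.5532 0.0599 0.1281] box -0.0168 -0.06
-0.05 [0.5046 0.0481 0.1282] box -0.0668 -0.0603
```

jog_arm(
  rows=[
    [100,0.008,0.001,-0.002,0],
    [100,0.01,0.0015,-0.003,0],
    [100,0.01,0.0015,-0.003,0],
    [100,0.01,0.0015,0,0],
    [100,0.006,0.001,0,0],
    [100,0.002,0,-0.002,0],
    [100,0,0,-0.002,0],
    [100,0,0,-0.002,0],
    [100,0,0,0,0],
    [100,0,0,0,0],
  ],
)

```text
t: 21.55
eef_pos: [0.602, 0.071, 0.2731]
tool_rot: [0.01, 0.618, 0.786, -0.009]
contact_force: [-0.3, 0.2, 0.5]
width: 0.0853
```

```bash
python3 -c "
from h import *
tips()"
```

```text
t 21.55 tcp [0.602  0.071  0.2731] F [-0.3  0.2  0.5] tau [0.   0.01 0.02] zax [ 0.005 -0.026 -1.   ] yaw_y 13.65 yz -0.0011
0.05 [0.6514 0.0786 0.1131] box 0.083 -0.0643
0 [0.6028 0.0668 0.1132] box 0.033 -0.0646
-0.05 [0.5542 0.055  0.1132] box -0.017 -0.0649
```

jog_arm(
  rows=[
    [100,-0.002,0,-0.003,0],
    [100,-0.001,0,-0.002,0],
    [100,0,0,-0.002,0],
    [100,0,0,-0.002,0],
    [100,0,0,-0.002,0],
    [100,0,0,-0.003,0],
    [100,0,0,-0.003,0],
    [100,0,0,-0.003,0],
    [100,0,0,-0.003,0],
    [100,0,0,-0.003,0],
  ],
)

```text
t: 22.8
eef_pos: [0.5993, 0.0712, 0.2602]
tool_rot: [0.011, 0.618, 0.786, -0.009]
contact_force: [-8.5, -0.2, 15.5]
width: 0.0853
```

```bash
python3 -c "
from h import *
tips()"
```

```text
t 22.8 tcp [0.5993 0.0712 0.2602] F [-8.5 -0.2 15.5] tau [ 0.06  1.11 -0.04] zax [ 0.006 -0.028 -1.   ] yaw_y 13.7 yz -0.0006
0.05 [0.6488 0.0786 0.1002] box 0.0805 -0.0637
0 [0.6002 0.0667 0.1002] box 0.0305 -0.0641
-0.05 [0.5517 0.0549 0.1003] box -0.0195 -0.0645
```

jog_arm(
  rows=[
    [100,0,0,-0.004,0],
    [100,-0.001,0,-0.005,0],
    [100,0,0,-0.006,0],
    [100,-0.001,0,-0.006,0],
    [100,0,0,-0.006,0],
    [100,-0.001,0,-0.006,0],
    [100,0,0,-0.006,0],
    [100,0,0,-0.0065,0],
    [100,0,0,-0.0065,0],
    [100,0,0,-0.0065,0],
  ],
)

```text
t: 24.05
eef_pos: [0.5992, 0.0723, 0.26]
tool_rot: [0.014, 0.617, 0.786, -0.011]
contact_force: [-16.8, 0.1, 32.1]
width: 0.0855
```

```bash
python3 -c "
from h import *
tips()"
```

```text
t 24.05 tcp [0.5992 0.0723 0.26  ] F [-16.8   0.1  32.1] tau [-0.02  2.43 -0.11] zax [ 0.008 -0.035 -0.999] yaw_y 13.72 yz -0.0008
0.05 [0.649  0.0786 0.1001] box 0.0807 -0.0637
0 [0.6004 0.0667 0.1001] box 0.0307 -0.0641
-0.05 [0.5518 0.0549 0.1001] box -0.0193 -0.0645
```

jog_arm(
  rows=[
    [100,0,0,0.008,0],
    [100,0,0,0.01,0],
    [100,-0.012,-0.003,0,0],
    [100,-0.014,-0.003,0,0],
    [100,-0.014,-0.003,0,0],
    [100,-0.006,-0.002,0.01,3],
    [100,0,0,0.03,3],
    [100,-0.02,-0.01,0.04,3],
    [100,-0.05,-0.02,0.03,3],
    [100,-0.04,-0.02,0,3],
  ],
)

```text
t: 25.3
eef_pos: [0.4321, 0.0095, 0.3845]
tool_rot: [0.01, 0.505, 0.863, -0.014]
contact_force: [0.0, -1.1, 0.2]
width: 0.0854
```

```bash
python3 -c "
from h import *
tips(.155)
cap('d')
p,d=load('d','scene'); cv2.imwrite('pics/d_scz.png',cv2.resize(p[140:395,260:500],None,fx=2.3,fy=2.3,interpolation=cv2.INTER_CUBIC)[:,:,::-1])
p,d=load('d','top');c=p[130:290,160:400]; cv2.imwrite('pics/d_topz.png',cv2.resize(c,None,fx=3.3,fy=3.3,interpolation=cv2.INTER_CUBIC)[:,:,::-1])
"; python3 meas.py d
```

```text
t 25.3 tcp [0.4321 0.0095 0.3845] F [ 0.  -1.1  0.2] tau [-0.02 -0.03  0.01] zax [ 0.003 -0.035 -0.999] yaw_y 29.32 yz -0.0147
0.05 [0.4761 0.0286 0.2288] box -0.0991 -0.0727
0 [0.4325 0.0041 0.2296] box -0.1471 -0.0866
-0.05 [ 0.3889 -0.0204  0.2303] box -0.1952 -0.1004
top y [156.  177.7] 458 [0.6584 0.3893 0.0856]
top y [280. 177.] 67 [0.6537 0.0794 0.1009]
top y [228.4 189.7] 67 [0.623  0.2062 0.1015]
top y [ 51.7 228.2] 2206 [0.5251 0.5999 0.1559]
top y [243.1 257.4] 49 [0.4578 0.1686 0.1017]
top y [471.  296.5] 275 [ 0.356  -0.4027  0.025 ]
top r [570.  182.8] 12166 [ 0.6127 -0.5923  0.1707]
top r [354.8 206.4] 78 [ 0.5677 -0.0982  0.1673]
top r [303.6 221.5] 11 [0.5417 0.0208 0.1144]
scene y [480.8 133. ] 885 [0.5451 0.6035 0.1541]
scene y [480.2 210.8] 400 [0.665  0.3841 0.0837]
scene y [360.6 216. ] 51 [0.4605 0.1654 0.1009]
scene y [429.7 237.2] 60 [0.6256 0.2048 0.1006]
scene y [338.  250.6] 65 [0.4891 0.0395 0.1003]
scene y [415.8 276.4] 13 [0.6642 0.0802 0.1001]
scene y [142.7 376.3] 579 [ 0.3627 -0.4099  0.0233]
scene r [352.8 261.5] 24 [0.5423 0.0215 0.1133]
scene r [328.3 287.2] 125 [ 0.574  -0.1042  0.1648]
scene r [165.1 450.1] 8500 [ 0.5789 -0.4952  0.1699]
```

View pics/d_scz.png

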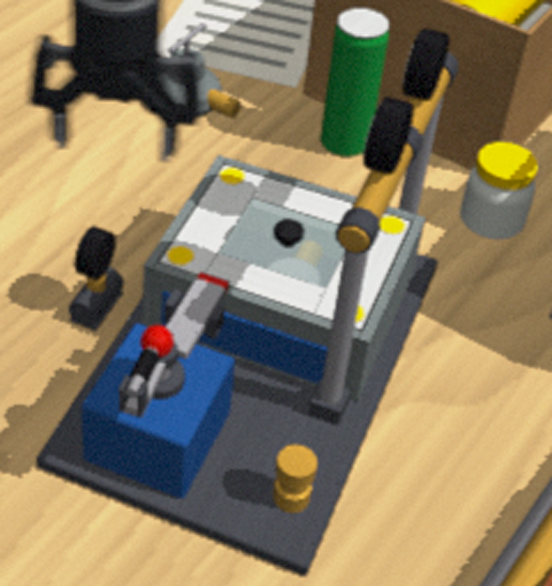

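View pics/d_topz.png

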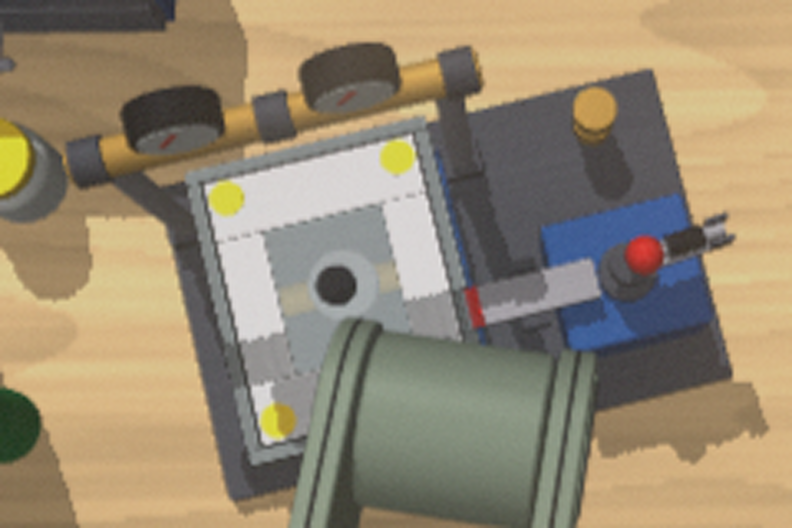

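```bash
python3 - <<'E'
from h import *
ax=np.array([.5651,-.0915])
for n,q in [('top',(160+644/3.3,130+254/3.3)),('top',(160+685/3.3,130+243/3.3)),('top',(160+718/3.3,130+231/3.3)),('scene',(260+157/2.3,140+341/2.3)),('scene',(260+135/2.3,140+390/2.3))]:
    P=ray(n,*q,.155)[:2]; d=P-ax; print(n,np.round(q,1),P.round(4),'r',np.hypot(*d).round(4),'crank',(np.degrees(np.arctan2(d[1],d[0]))-13.25+90).round(1))
E
```

```text
top [355.2 207. ] [ 0.568  -0.0996] r 0.0086 crank 6.5
top [367.6 203.6] [ 0.5756 -0.1286] r 0.0386 crank 2.5
top [377.6 200. ] [ 0.5839 -0.1521] r 0.0634 crank 4.0
scene [328.3 288.3] [ 0.5706 -0.0999] r 0.01 crank 20.1
scene [318.7 309.6] [ 0.5893 -0.152 ] r 0.0651 crank 8.5
```

jog_arm(
  rows=[
    [80,0.02,-0.015,0,-2],
    [80,0.03,-0.025,0,-2],
    [80,0.03,-0.025,0,-2],
    [80,0.03,-0.022,0,-2],
    [80,0.02,-0.013,0,-2],
    [80,0.005,-0.003,-0.01,0],
    [80,0,0,-0.015,0],
    [80,0,0,-0.005,0],
    [80,0,0,0,0],
    [80,0,0,0,0],
  ],
)

```text
t: 26.65
eef_pos: [0.5617, -0.0935, 0.3393]
tool_rot: [-0.003, 0.582, 0.813, -0.018]
contact_force: [-0.0, -0.4, 0.4]
width: 0.068
```

```bash
python3 -c "
from h import *
tips(.151)"
```

```text
t 26.65 tcp [ 0.5617 -0.0935  0.3393] F [-0.  -0.4  0.4] tau [ 0.   -0.02  0.04] zax [-0.026 -0.025 -0.999] yaw_y 18.77 yz -0.0325
0.05 [ 0.6051 -0.0812  0.1868] box 0.0013 -0.2092
0 [ 0.5578 -0.0973  0.1884] box -0.0484 -0.214
-0.05 [ 0.5105 -0.1134  0.19  ] box -0.0981 -0.2188
```

jog_arm(
  rows=[
    [80,0.006,-0.002,0,0],
    [80,0.004,-0.001,-0.004,0],
    [80,0,0,-0.008,0],
    [80,0,0,-0.007,0],
    [80,0,0,-0.005,0],
    [80,0,0,-0.002,0],
    [80,0,0,0,0],
    [80,0,0,0,0],
    [80,0,0,0,0],
    [80,0,0,0,0],
  ],
)

```text
t: 27.9
eef_pos: [0.5726, -0.0966, 0.313]
tool_rot: [-0.002, 0.582, 0.813, -0.017]
contact_force: [0.2, -0.2, 0.5]
width: 0.0683
```

```bash
python3 -c "
from h import *
tips(.151);cap('e')
p,d=load('e','scene'); cv2.imwrite('pics/e_scz.png',cv2.resize(p[180:360,270:430],None,fx=3.3,fy=3.3,interpolation=cv2.INTER_CUBIC)[:,:,::-1])
"
```

```text
t 27.9 tcp [ 0.5726 -0.0966  0.313 ] F [ 0.2 -0.2  0.5] tau [ 0.02 -0.05 -0.03] zax [-0.023 -0.026 -0.999] yaw_y 18.78 yz -0.0301
0.05 [ 0.6165 -0.0844  0.1606] box 0.0117 -0.2149
0 [ 0.5692 -0.1005  0.1621] box -0.0381 -0.2198
-0.05 [ 0.5219 -0.1166  0.1636] box -0.0878 -0.2246
```

View pics/e_scz.png

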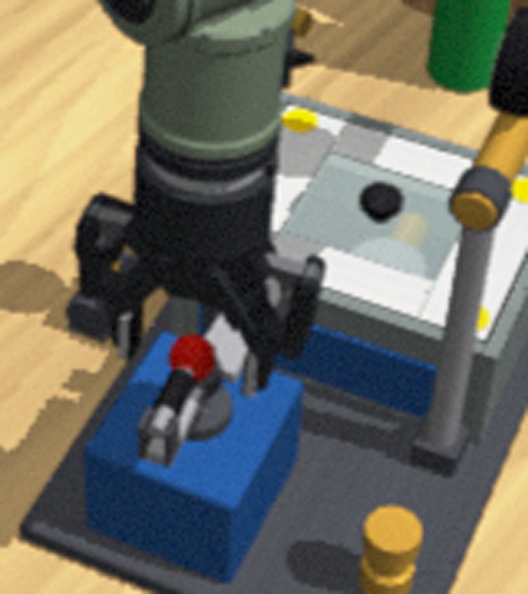

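jog_arm(
  rows=[
    [10,0,0,0,0],
    [10,0,0,0,0],
    [10,0,0,0,0],
    [10,0,0,0,0],
    [10,0,0,0,0],
    [10,0,0,0,0],
    [10,0,0,0,0],
    [10,0,0,0,0],
    [10,0,0,0,0],
    [10,0,0,0,0],
  ],
  newtons=30,
)

```text
t: 29.25
eef_pos: [0.5729, -0.0965, 0.3132]
tool_rot: [-0.001, 0.582, 0.813, -0.017]
contact_force: [1.0, 0.3, 0.1]
width: 0.0263
```

```bash
python3 -c "
from h import *
tips(.151)"
```

```text
t 29.25 tcp [ 0.5729 -0.0965  0.3132] F [1.  0.3 0.1] tau [ 0.05 -0.06 -0.04] zax [-0.022 -0.026 -0.999] yaw_y 18.78 yz -0.0292
0.05 [ 0.6169 -0.0843  0.1608] box 0.0121 -0.2149
0 [ 0.5695 -0.1004  0.1623] box -0.0377 -0.2197
-0.05 [ 0.5222 -0.1165  0.1638] box -0.0874 -0.2245
```

jog_arm(
  rows=[
    [10,0.0002,-0.0007,0.0088,0],
    [10,0.0007,-0.0019,0.0085,0],
    [10,0.0011,-0.0032,0.0081,0],
    [10,0.0015,-0.0043,0.0075,0],
    [10,0.0019,-0.0054,0.0067,0],
    [10,0.0022,-0.0063,0.0057,0],
    [10,0,0,0,0],
    [10,0,0,0,0],
    [10,0,0,0,0],
    [10,0,0,0,0],
  ],
)

```text
t: 30.5
eef_pos: [0.5809, -0.1209, 0.3607]
tool_rot: [-0.001, 0.582, 0.813, -0.018]
contact_force: [1.3, -1.7, -1.9]
width: 0.026
```

```bash
python3 -c "
from h import *
tips(.151);cap('f')
p,d=load('f','scene'); cv2.imwrite('pics/f_scz.png',cv2.resize(p[180:360,270:430],None,fx=3.3,fy=3.3,interpolation=cv2.INTER_CUBIC)[:,:,::-1])
"
```

```text
t 30.5 tcp [ 0.5809 -0.1209  0.3607] F [ 1.3 -1.7 -1.9] tau [-0.24 -0.21  0.04] zax [-0.022 -0.028 -0.999] yaw_y 18.75 yz -0.0299
0.05 [ 0.6249 -0.109   0.2083] box 0.0142 -0.2407
0 [ 0.5776 -0.125   0.2098] box -0.0355 -0.2455
-0.05 [ 0.5302 -0.1411  0.2113] box -0.0853 -0.2503
```

View pics/f_scz.png

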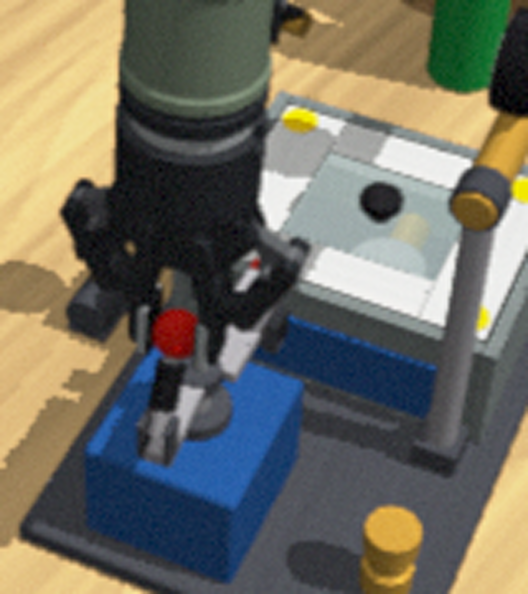

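jog_arm(
  rows=[
    [10,0.002,-0.0057,0.0033,0],
    [10,0.0021,-0.006,0.0025,0],
    [10,0.0022,-0.0062,0.0017,0],
    [10,0.0022,-0.0064,0.0009,0],
    [10,0.0016,-0.0046,0.0001,0],
    [10,0,0,0,0],
    [10,0,0,0,0],
    [10,0,0,0,0],
    [10,0,0,0,0],
    [10,0,0,0,0],
  ],
)

```text
t: 31.85
eef_pos: [0.5911, -0.1511, 0.3694]
tool_rot: [-0.003, 0.582, 0.813, -0.018]
contact_force: [0.1, 0.2, -2.5]
width: 0.0263
```

```bash
python3 -c "
from h import *
tips(.151);cap('g')
p,d=load('g','scene'); cv2.imwrite('pics/g_scz.png',cv2.resize(p[180:360,270:430],None,fx=3.3,fy=3.3,interpolation=cv2.INTER_CUBIC)[:,:,::-1])
"
```

```text
t 31.85 tcp [ 0.5911 -0.1511  0.3694] F [ 0.1  0.2 -2.5] tau [-0.06 -0.13 -0.05] zax [-0.025 -0.025 -0.999] yaw_y 18.76 yz -0.0319
0.05 [ 0.6346 -0.1388  0.2169] box 0.0169 -0.272
0 [ 0.5873 -0.1549  0.2185] box -0.0329 -0.2768
-0.05 [ 0.54   -0.1709  0.2201] box -0.0826 -0.2816
```

View pics/g_scz.png

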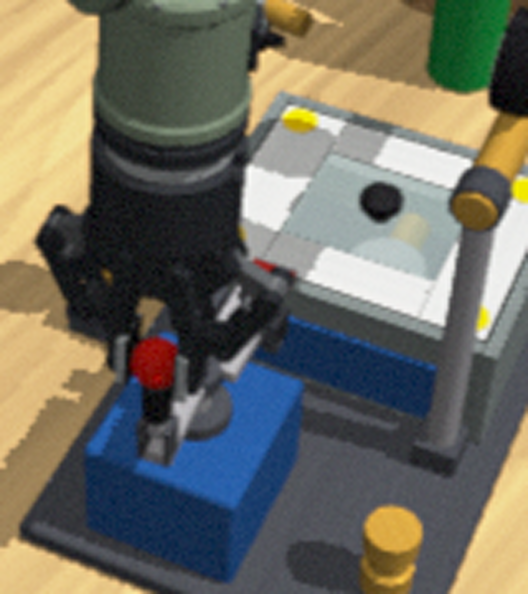

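jog_arm(
  rows=[
    [10,0.0103,0.0047,0,-0.5],
    [10,0.0094,0.0064,0,-0.5],
    [10,0.0081,0.0079,0,-0.5],
    [10,0.0066,0.0092,0,-0.5],
    [10,0.0049,0.0102,0,-0.5],
    [10,0.0031,0.0109,0,-0.5],
    [10,0.0011,0.0113,0,-0.5],
    [10,-0.0008,0.0113,0,-0.5],
    [10,0,0,0,0],
    [10,0,0,0,0],
  ],
)

```text
t: 33.2
eef_pos: [0.6359, -0.0728, 0.3693]
tool_rot: [-0.005, 0.611, 0.791, -0.019]
contact_force: [-0.8, -1.5, -0.7]
width: 0.0258
```

```bash
cat >> h.py <<'E'
def crank(L=.151):
    s=readout.sense(); q=s['tool_rot']; R=Rot.from_quat([q[1],q[2],q[3],q[0]]).as_matrix(); t=np.array(s['eef_pos'])
    P=t+R@np.array([0,0,L]); d=P[:2]-[.5651,-.0915]; ph=np.degrees(np.arctan2(d[1],d[0]))
    print('grip',P.round(4),'r',np.hypot(*d).round(4),'phi',ph.round(1),'crank',(ph+76.75).round(1))
E
python3 -c "
from h import *
tips(.151);crank()"
```

```text
t 33.2 tcp [ 0.6359 -0.0728  0.3693] F [-0.8 -1.5 -0.7] tau [-0.25  0.26 -0.02] zax [-0.031 -0.023 -0.999] yaw_y 14.57 yz -0.0362
0.05 [ 0.6795 -0.0637  0.2166] box 0.0778 -0.2092
0 [ 0.6312 -0.0763  0.2184] box 0.0278 -0.2104
-0.05 [ 0.5828 -0.0888  0.2202] box -0.0221 -0.2115
grip [ 0.6312 -0.0763  0.2184] r 0.0678 phi 13.0 crank 89.7
```

jog_arm(
  rows=[
    [10,-0.0035,0.0108,0,-0.2],
    [10,-0.0053,0.01,0,-0.2],
    [10,-0.007,0.0089,0,-0.2],
    [10,-0.0084,0.0076,0,-0.2],
    [10,-0.0096,0.006,0,-0.2],
    [10,-0.0105,0.0042,0,-0.2],
    [10,-0.0111,0.0024,0,-0.2],
    [10,-0.0113,0.0004,0,0],
    [10,0,0,0,0],
    [10,0,0,0,0],
  ],
)

```text
t: 34.45
eef_pos: [0.5643, -0.0206, 0.3692]
tool_rot: [-0.004, 0.623, 0.782, -0.018]
contact_force: [0.7, -1.4, -2.9]
width: 0.0261
```

```bash
python3 -c "
from h import *
tips(.151);crank()"
```

```text
t 34.45 tcp [ 0.5643 -0.0206  0.3692] F [ 0.7 -1.4 -2.9] tau [-0.22 -0.18  0.04] zax [-0.029 -0.024 -0.999] yaw_y 12.97 yz -0.0333
0.05 [ 0.6087 -0.013   0.2167] box 0.0204 -0.1437
0 [ 0.56   -0.0242  0.2183] box -0.0296 -0.1434
-0.05 [ 0.5113 -0.0355  0.22  ] box -0.0795 -0.1432
grip [ 0.56   -0.0242  0.2183] r 0.0674 phi 94.4 crank 171.1
```

jog_arm(
  rows=[
    [10,-0.006,-0.0006,0,0],
    [10,-0.005,-0.001,0,0],
    [10,-0.004,-0.001,0,0],
    [10,-0.003,-0.0007,0,0],
    [10,-0.003,-0.0007,0,0],
    [10,-0.003,-0.0007,0,0],
    [10,-0.003,-0.0007,0,0],
    [10,-0.003,-0.0007,0,0],
    [10,-0.003,-0.0007,0,0],
    [10,-0.003,-0.0007,0,0],
  ],
)

```text
t: 35.7
eef_pos: [0.5423, -0.0249, 0.3695]
tool_rot: [0.019, 0.623, 0.782, 0.009]
contact_force: [11.2, 0.8, -9.5]
width: 0.0261
```

```bash
python3 -c "
from h import *
tips(.151);crank();cap('i')
p,d=load('i','scene'); cv2.imwrite('pics/i_scz.png',cv2.resize(p[180:360,270:430],None,fx=3.3,fy=3.3,interpolation=cv2.INTER_CUBIC)[:,:,::-1])
"
```

```text
t 35.7 tcp [ 0.5423 -0.0249  0.3695] F [11.2  0.8 -9.5] tau [-0.03 -1.51  0.  ] zax [ 0.041 -0.01  -0.999] yaw_y 12.93 yz 0.0375
0.05 [ 0.5972 -0.0153  0.2205] box 0.0087 -0.1433
0 [ 0.5485 -0.0265  0.2186] box -0.0413 -0.143
-0.05 [ 0.4998 -0.0377  0.2168] box -0.0912 -0.1427
grip [ 0.5485 -0.0265  0.2186] r 0.0671 phi 104.3 crank 181.1
```

View pics/i_scz.png

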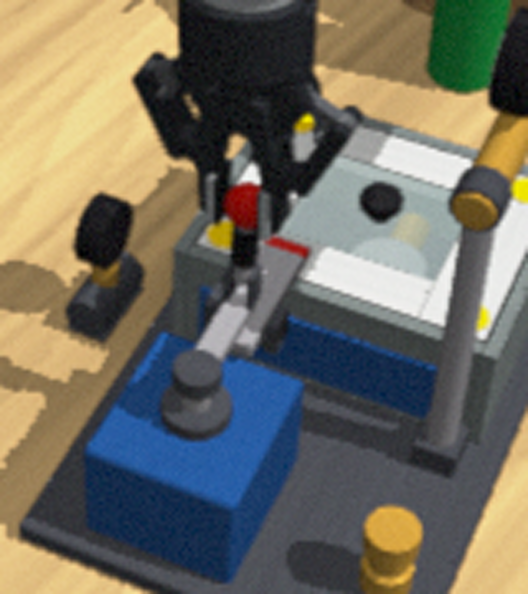

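jog_arm(
  rows=[
    [10,0,0,0,0],
    [10,0.0016,-0.0095,-0.0009,0],
    [10,0.0018,-0.0093,-0.0025,0],
    [10,0.0016,-0.0088,-0.0041,0],
    [10,0.0014,-0.0079,-0.0056,0],
    [10,0.0012,-0.0068,-0.0069,0],
    [10,0,0,0,0],
    [10,0,0,0,0],
    [10,0,0,0,0],
    [10,0,0,0,0],
  ],
)

```text
t: 37.05
eef_pos: [0.5531, -0.0696, 0.3495]
tool_rot: [0.022, 0.623, 0.782, 0.015]
contact_force: [3.1, 1.7, -0.4]
width: 0.0258
```

```bash
python3 -c "
from h import *
tips(.151);crank()"
```

```text
t 37.05 tcp [ 0.5531 -0.0696  0.3495] F [ 3.1  1.7 -0.4] tau [ 0.25 -0.38  0.18] zax [ 0.053 -0.004 -0.999] yaw_y 12.91 yz 0.0512
0.05 [ 0.6099 -0.059   0.2013] box 0.0111 -0.1887
0 [ 0.5612 -0.0702  0.1987] box -0.0389 -0.1884
-0.05 [ 0.5125 -0.0813  0.1962] box -0.0888 -0.1881
grip [ 0.5612 -0.0702  0.1987] r 0.0217 phi 100.3 crank 177.1
```

jog_arm(
  rows=[
    [10,0.001,-0.005,-0.0078,0],
    [10,0.0006,-0.0036,-0.0085,0],
    [10,0.0003,-0.0022,-0.009,0],
    [10,0,-0.0008,-0.0092,0],
    [10,0,0,-0.002,0],
    [10,0,0,-0.002,0],
    [10,0,0,-0.002,0],
    [10,0,0,0,0],
    [10,0,0,0,0],
    [10,0,0,0,0],
  ],
)

```text
t: 38.3
eef_pos: [0.5556, -0.0824, 0.3129]
tool_rot: [0.023, 0.623, 0.782, 0.015]
contact_force: [1.3, 1.0, 3.0]
width: 0.0256
```

```bash
python3 -c "
from h import *
tips(.151);crank();cap('j')
p,d=load('j','scene'); cv2.imwrite('pics/j_scz.png',cv2.resize(p[180:360,270:430],None,fx=3.3,fy=3.3,interpolation=cv2.INTER_CUBIC)[:,:,::-1])
"
```

```text
t 38.3 tcp [ 0.5556 -0.0824  0.3129] F [1.3 1.  3. ] tau [ 0.24 -0.26  0.02] zax [ 0.055 -0.006 -0.998] yaw_y 12.93 yz 0.0526
0.05 [ 0.6126 -0.0721  0.1648] box 0.0108 -0.202
0 [ 0.564  -0.0833  0.1622] box -0.0392 -0.2018
-0.05 [ 0.5153 -0.0944  0.1595] box -0.0891 -0.2015
grip [ 0.564  -0.0833  0.1622] r 0.0083 phi 97.7 crank 174.5
```

View pics/j_scz.png

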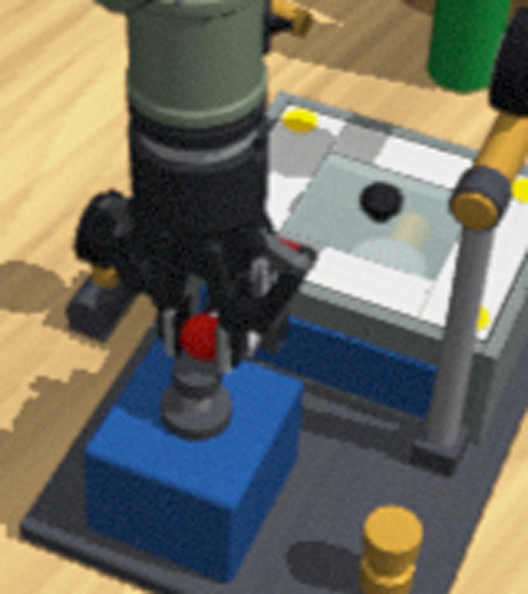

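jog_arm(
  rows=[
    [60,0,0,0,0],
    [60,0,0,0,0],
    [60,0,0,0,0],
    [60,0,0,0,0],
    [60,0,0,0.005,0],
    [60,0,0,0.02,0],
    [60,0,0,0.03,0],
    [60,0,0,0.03,0],
    [60,-0.04,-0.02,0.01,0],
    [60,-0.05,-0.03,0,0],
  ],
)

```text
t: 39.65
eef_pos: [0.4639, -0.1327, 0.41]
tool_rot: [0.022, 0.621, 0.784, 0.012]
contact_force: [0.1, -0.6, 0.4]
width: 0.0514
```

jog_arm(
  rows=[
    [60,-0.05,-0.05,0,0],
    [60,-0.04,-0.05,0,0],
    [60,-0.02,-0.05,0,0],
    [60,0,-0.05,0,0],
    [60,0,-0.03,0,0],
    [60,0,0,0,0],
    [60,0,0,0,0],
    [60,0,0,0,0],
    [60,0,0,0,0],
    [60,0,0,0,0],
  ],
)

```text
t: 40.9
eef_pos: [0.3547, -0.3584, 0.4149]
tool_rot: [0.026, 0.621, 0.784, 0.012]
contact_force: [0.0, 0.3, 0.2]
width: 0.0511
```

```bash
python3 -c "
from h import *
tips(.155);cap('k')
p,d=load('k','scene'); cv2.imwrite('pics/k_scz.png',cv2.resize(p[140:395,260:500],None,fx=2.3,fy=2.3,interpolation=cv2.INTER_CUBIC)[:,:,::-1])
p,d=load('k','top');c=p[130:290,160:400]; cv2.imwrite('pics/k_topz.png',cv2.resize(c,None,fx=3.3,fy=3.3,interpolation=cv2.INTER_CUBIC)[:,:,::-1])
"; python3 meas.py k
```

```text
t 40.9 tcp [ 0.3547 -0.3584  0.4149] F [0.  0.3 0.2] tau [ 0.04  0.04 -0.01] zax [ 0.056 -0.014 -0.998] yaw_y 13.3 yz 0.0514
0.05 [ 0.412  -0.3491  0.2627] box -0.2481 -0.4257
0 [ 0.3634 -0.3606  0.2602] box -0.298 -0.4257
-0.05 [ 0.3148 -0.3721  0.2576] box -0.348 -0.4258
top y [156.1 177.7] 460 [0.6584 0.3894 0.0854]
top y [280. 177.] 67 [0.6534 0.0792 0.1017]
top y [228.4 189.7] 67 [0.6227 0.2062 0.1012]
top y [ 51.6 228.2] 2211 [0.5251 0.6001 0.1557]
top y [296.7 244.6] 29 [0.4857 0.0384 0.1016]
top y [242.8 257.3] 46 [0.4567 0.1688 0.1017]
top y [471.  296.5] 284 [ 0.3561 -0.4025  0.0252]
top r [569.9 182.8] 12170 [ 0.6129 -0.5925  0.1707]
top r [347.6 208.5] 79 [ 0.5634 -0.0819  0.1669]
scene y [480.8 133. ] 886 [0.5448 0.6035 0.1542]
scene y [480.2 210.9] 410 [0.6655 0.384  0.0838]
scene y [360.6 216. ] 51 [0.4603 0.1662 0.1   ]
scene y [429.6 237.2] 59 [0.6253 0.2036 0.1007]
scene y [338.  250.7] 61 [0.4899 0.0388 0.1006]
scene y [415.9 276.2] 14 [0.6649 0.0783 0.1011]
scene y [142.6 376.3] 584 [ 0.3616 -0.4098  0.0232]
scene r [356.7 254.1] 23 [0.5347 0.0449 0.1141]
scene r [331.4 281.3] 140 [ 0.5692 -0.088   0.1633]
scene r [165.1 450.1] 8508 [ 0.5789 -0.4952  0.17  ]
```

View pics/k_scz.png

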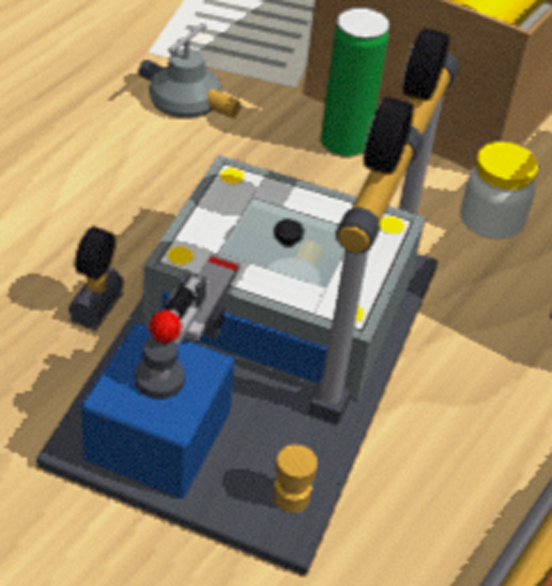

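View pics/k_topz.png

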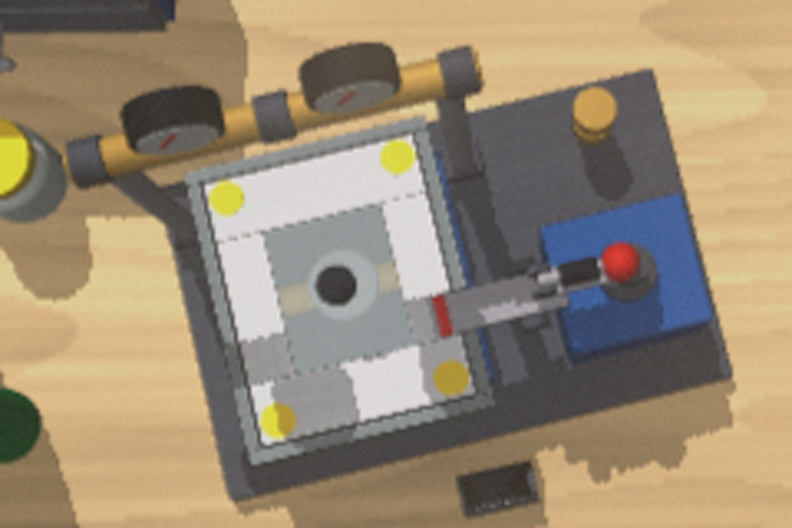

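```bash
python3 - <<'E'
from h import *
ax=np.array([.5651,-.0915])
for n,q,qk in [('top',(160+545/3.3,130+280/3.3),(347.6,208.8))]:
    P=ray(n,*q,.155)[:2]; k=ray(n,*qk,.155)[:2]
    for nm,d in(('hinge-axis',P-ax),('hinge-knob',P-k)): print(nm,np.hypot(*d).round(4),(np.degrees(np.arctan2(d[1],d[0]))+76.75).round(1))
# red nose in both images, loose mask
b=np.load('box.npy'); c,s=np.cos(b[2]),np.sin(b[2])
for tag in('d','k'):
  for n in('top','scene'):
    p,d=load(tag,n); hsv=cv2.cvtColor(p,cv2.COLOR_RGB2HSV)
    m=(cv2.inRange(hsv,(0,110,50),(8,255,255))|cv2.inRange(hsv,(172,110,50),(180,255,255)))>0
    C=cloud(n,d)-[b[0],b[1],0]; bx=C[...,0]*c+C[...,1]*s; by=-C[...,0]*s+C[...,1]*c
    m&=(by>-.12)&(by<-.03)&(np.abs(bx+.04)<.03)
    print(tag,n,m.sum(),'by',np.median(by[m]).round(4),np.percentile(by[m],[5,95]).round(4),'z',np.median(C[...,2][m]).round(4))
E
```

```text
hinge-axis 0.0634 180.3
hinge-knob 0.0539 181.4
d top 42 by -0.0933 [-0.0969 -0.0893] z 0.1144
d scene 40 by -0.0937 [-0.099  -0.0892] z 0.1132
k top 41 by -0.0694 [-0.0729 -0.0659] z 0.1152
k scene 37 by -0.0706 [-0.075  -0.0665] z 0.114
```

```bash
python3 -c "
from h import *
print(env.finish_job())"
```

```text
the job is handed in; nothing more can be done
None
```

The box is closed, the lock bolt is over the lid's edge, and the handle is folded flat again. I handed the job in at about 41 s of the 72 s allowed.

**Lid:** I pressed each corner in turn.
- The front pads went down under the shut fingers, to about 25 N. The last 4.5 mm press on the front right had no reading; the last one there was 20 N.
- The jog cannot tilt the tool, so I reached the back pads under the gauge pipe with one finger of the fully open gripper.
- Near the end of each back press the second finger also touched the lid. I pushed to about 31 N and 32 N in total, which I reckon put about 24 N on each back catch.

**Crank:** I pinched the knob, swung the handle upright, cranked from about 6° to the stop and folded the handle down. The last reading at the stop showed 11 N.

**Last checks from the two cameras:**
- **Pads:** all four at 100 to 102 mm, down from 107 to 108 mm, with no rocking seen.
- **Crank:** 180 to 181°.
- **Handle:** before I let go, the gripper was back at the height where it first gripped the folded knob. The knob's measured height is within 2 mm of its start.
- **Bolt:** nose moved 23 to 24 mm. With the roughly 0.8 mm it had at the start, that gives 24 to 25 mm against 25 mm for home, so the shortfall is within measuring error.
- **Other things on the bench:** they looked unmoved in the last pictures.

The tool drifted about 3° out of vertical during the work. I allowed for this, and nothing I measured was affected by it.

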